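# Build the solvent filter unit on its base, with the solvent bottle behind it

### The job

Get the bench ready for filtering solvent. First stand the tall amber bottle in the round dish at the back; then build the filter unit in front, one part after another: the open glass jar inside the ring of the square base plate, the steel funnel on the jar with its black stopper fully down in the jar's mouth, and last the knobbed lid fully down on the funnel. Set every part down upright before letting go, do not drop anything, and leave the fruit punnet, the white jar and the vial rack where they are.

Things in the scene. Friction and masses are not known exactly. Their poses are not given: they have to be found in the camera images.
- bottle: Loose, closed amber bottle with a paper label, 0.3 to 0.5 kg, 150 mm tall, the tallest loose thing. Body 62 mm in diameter up to 95 mm, shoulder narrowing to a 28 mm neck at 116 mm, white screw cap 34 mm in diameter from 120 to 150 mm (grip the cap from above). Origin: centre of the underside; z up its axis.
- receiver: Loose, open, straight-sided clear glass jar (the receiver) with a tiny paper label, 0.15 to 0.25 kg, 80 mm tall, 62 mm outside diameter (60 mm at the foot), wall 4 mm, so its mouth is 54 mm wide inside; floor 6 mm thick. Grip it across the outside. Origin: centre of the underside; z up its axis.
- funnel: Loose steel funnel, 0.17-0.28 kg, 71 mm tall. From below: black tapered stopper 15 mm high (39 mm dia. at foot, 46 at top), collar 64 mm dia. to 22 mm, open cup 56 mm outside, 48 inside dia. to the rim (floor at 25 mm); grip the cup's outside. The stopper enters the jar's mouth, collar resting on its rim: origin then 65 mm above jar origin. Origin: centre of underside; z up its axis.
- lid: Loose round steel lid, 0.07-0.11 kg, 42 mm tall, upright. From below: grey tapered plug 10 mm high (32 mm dia. at foot, 41 at top), disc 60 mm dia. from 10 to 16 mm, black knob 24 mm dia. from 16 to 42 mm; grip the knob. The plug enters the funnel's cup, disc resting on its rim: lid origin then 61 mm above funnel origin. Origin: centre of underside; z up its axis.
- saucer: Target for the bottle, fixed to the bench: low round dark steel dish, 100 mm outside and 90 mm inside diameter, rim 10 mm high, inner floor 4 mm above its origin. It is the farther of the two targets from the robot, at the back. Origin: centre of the underside.
- station: Target for the jar, fixed to the bench: square aluminium plate 120 x 120 x 8 mm with a black ring standing on its middle (ring 72 mm inside, 84 mm outside diameter, top 16 mm above the origin). The jar stands inside the ring on the plate, 8 mm above the origin. It is the nearer of the two targets, in front. Origin: centre of the underside.
- punnet: Bystander, loose: clear open plastic punnet of small orange fruits, 110 x 150 x 45 mm, beyond the work on the left. Leave it alone. Origin: centre of the underside.
- reagent: Bystander, loose: closed white plastic jar with a red cap, 64 mm in diameter, 110 mm tall, beyond the work on the right. Leave it alone. Origin: centre of the underside.
- vialrack: Bystander, loose: grey block with small blue-capped vials, 100 x 170 x 50 mm, to the left of the robot. Leave it alone. Origin: centre of the underside.
Not all that is in view belongs to the job. Leave any blue or purple look-alike of the receiver alone.

How it is judged (in metres and radians):
On the way, in this order (a step that is already met when the one before it is completed fails the run):
1. the bottle stands upright in the dish at the back, released (horizontal distance between bottle and saucer below 0.016 m and z of bottle in the frame of saucer between 0 and 0.008 m and angle between bottle's own z axis and vertical below 0.08 rad and contact force between the fingers and bottle below 0.1 N and linear speed of bottle below 0.05 m/s), for 0.2 s.
2. then the glass jar stands upright on the square plate inside its ring, released (horizontal distance between receiver and station below 0.009 m and z of receiver in the frame of station between 0.004 and 0.012 m and angle between receiver's own z axis and vertical below 0.08 rad and contact force between the fingers and receiver below 0.1 N and linear speed of receiver below 0.05 m/s), for 0.2 s.
3. then the funnel sits fully down on the jar, released (horizontal distance between funnel and receiver below 0.0065 m and z of funnel in the frame of receiver between 0.061 and 0.069 m and angle between funnel's own z axis and vertical below 0.08 rad and contact force between the fingers and funnel below 0.1 N and linear speed of funnel below 0.05 m/s), for 0.2 s.
4. then the lid sits fully down on the funnel, released (horizontal distance between lid and funnel below 0.0065 m and z of lid in the frame of funnel between 0.057 and 0.065 m and angle between lid's own z axis and vertical below 0.08 rad and contact force between the fingers and lid below 0.1 N and linear speed of lid below 0.05 m/s), for 0.2 s.
At the end, for the whole second after the job is handed in: Bottle on the dish floor within 16 mm of its centre, jar on the plate within 9 mm of the ring centre, funnel collar on the jar rim and lid disc on the funnel rim (each within 6.5 mm of centre, 4 mm of height), all upright within 0.08 rad, released, at rest (horizontal distance between bottle and saucer below 0.016 m and z of bottle in the frame of saucer between 0 and 0.008 m and angle between each of bottle, receiver, funnel, lid's own z axis and vertical below 0.08 rad and horizontal distance between receiver and station below 0.009 m and z of receiver in the frame of station between 0.004 and 0.012 m and horizontal distance between funnel and receiver below 0.0065 m and z of funnel in the frame of receiver between 0.061 and 0.069 m and horizontal distance between lid and funnel below 0.0065 m and z of lid in the frame of funnel between 0.057 and 0.065 m and linear speed of each of bottle, receiver, funnel, lid below 0.03 m/s and angular speed of each of bottle, receiver, funnel, lid below 0.3 rad/s and contact force between the fingers and bottle below 0.1 N and contact force between the fingers and receiver below 0.1 N and contact force between the fingers and funnel below 0.1 N and contact force between the fingers and lid below 0.1 N); the robot touches nothing.
It fails at once if a part is dropped: it moves faster than 0.6 m/s out of the fingers' hold (a fall of about 18 mm) ((linear speed of bottle above 0.6 m/s and contact force between the fingers and bottle below 0.1 N) or (linear speed of receiver above 0.6 m/s and contact force between the fingers and receiver below 0.1 N) or (linear speed of funnel above 0.6 m/s and contact force between the fingers and funnel below 0.1 N) or (linear speed of lid above 0.6 m/s and contact force between the fingers and lid below 0.1 N)).
It fails at once if a bystander is moved by more than 20 mm (distance of any of punnet, reagent, vialrack from where it was at the start of the episode above 0.02 m).
It also fails if it takes over 109 s, if anything falls off the work surface, if the arm or the gripper's body presses on something with over 40 N, if the wrist force passes 120 N, or if a joint passes its speed limit or range.

### The arm

A 6-joint arm with a two-finger parallel gripper is mounted at the origin on the work surface. World frame = base frame: x ahead of the robot, y to its left, z up, the work surface at z = 0. Lengths are in m, angles in degrees, forces in N, time in s.
With the tool pointing down it reaches from about 0.35 to 0.875 m from the base axis. Payload 4.2 kg.
Tool frame: the origin (TCP) lies midway between the tips of the shut fingers; the grasp point (between the pads) lies 19 mm behind it; z points along the fingers, y is the line along which they close (so a half turn about z gives the same grasp; the last joint's range is limited). The gripper opens to 87 mm and grips with 3 to 60 N. Pads are 19 mm wide; open, the fingers measure 117 mm over their backs; the gripper's body (75 mm by 190 mm) begins 51 mm behind the grasp point.
Start: joints at [87.41, 22.042, 0.453, 0, -68.411, -14.817], TCP at [0.187, 0.596, 0.223] pointing down, gripper open.
Joint ranges: [-179.83, 179.83], [-69.29, 118.12], [-61.27, 80.66], [-181.25, 117.63], [-171.15, -9.14], [-177.46, 177.46]. Speed limits (degrees/s): [159.86, 159.86, 180, 180, 180, 180].

### API

Orientations are given as [roll, pitch, yaw] about the fixed x, y, z axes, in that order (R = Rz(yaw) Ry(pitch) Rx(roll)).
In Python, from workcell import env gives the robot as it stands. The module is installed in compiled form; this text tells all that it offers. Calls block until the motion is done:
- env.goto(position, orientation): joint-space move of the TCP to a pose.
- env.move_straight(position, rotation=None, rate=0.15, force_limit=None): straight line of the TCP; rotation=None keeps the orientation; rate is the mean speed in m/s. With force_limit (N) it stops when the force on the tool has changed by that much, and returns True; else False.
- env.set_joints(angles): joint-space move.
- env.gripper_to(opening, grasp_force=None): opening from 0.0 (shut) to 1.0 (fully open); grasp_force is the grip in N (None keeps the last); returns when the fingers have stopped.
- env.dwell(seconds).
- env.inverse_kinematics(position, orientation): joint angles nearest the present ones, or None.
- env.read_state(): the state.
- env.grab_frame(name): name is "scene" or "side" or "wrist"; returns a dict with "image" (480x640x3 uint8, blue, green, red), "fx", "fy", "cx", "cy" (pixels), "D" ([k1, k2, p1, p2, k3] as OpenCV has them; the pictures are not rectified), "position" and "orientation" of the camera in the world. Camera axes: x right, y up, looking along -z (the intrinsics and any distortion apply to the point x, -y, -z); pixel columns grow to the right and rows downward; lengths in m; the calibration is good to about 2 mm. A picture is of the moment at which its call begins. There is no depth.
A pose or a line that the arm cannot do raises env.Unreachable and nothing moves.
- env.close_job(): hands the job in; it is judged then, once.
Trained networks look in a picture, given as the dict that the camera call returned (one of the last four; its "shot" number tells which), for a name from the list of things; names that differ only in an ending like _2 or _b are one class to them, and where a whole thing is asked for, a point or a joint stands for the part that bears it (a point fixed in the world has none). Each returns a list of dicts, best first, with "score" (0 to 1); they miss things now and then, are a little off and sometimes report something else, mostly with a low value. They report only what shows in the picture. A call takes as long as a camera call. They do not tell look-alikes from the thing itself.
- env.search_frame(picture, thing): "xyz" ([x, y, z] in m, in world coordinates, good to about 4 mm: the middle of the surface that is visible of it).
- env.trace(picture, thing): "mask" (480x640 bool, what is visible of it).
The state is a dict: "clock": time; "joint_positions": joint angles; "qvel": joint speeds; "joint_torque": joint torques, N m; "position": TCP position; "tool_rot": TCP orientation; "force": force on the tool from outside, world axes, zero at the start; "wrist_torque": the same for the moment, N m; "opening": opening from 0.0 (shut) to 1.0 (fully open); "finger_force": force on a finger pad.
Only numpy, scipy, OpenCV 4.12 (cv2) and the standard library are available. Lean on these libraries where they do the work, as an engineer would, in place of code of your own. Each camera call takes 0.05 s, during which the arm holds its last target. There are 200 camera calls.

## Working session

There is one attempt and no reset: what is moved stays moved. The work goes in short steps, each a Python script; the robot and the scene stay as the last script left them, time stands still between calls to the robot, and variables do not carry over. Pictures are saved under pics/ and viewed, at most 14 in all, crops included, and the job is handed in when it is done.

```bash
mkdir -p pics; cat > h.py <<'E'
from workcell import env
import numpy as np, cv2
from scipy.spatial.transform import Rotation as R
NAMES="bottle receiver funnel lid saucer station punnet reagent vialrack".split()
def rot(o): return R.from_euler('xyz',o,degrees=True).as_matrix()
def project(p,P):
    c=(np.atleast_2d(P)-np.array(p['position']))@rot(p['orientation'])
    c=c*[1,-1,-1]
    K=np.array([[p['fx'],0,p['cx']],[0,p['fy'],p['cy']],[0,0,1.]])
    return cv2.projectPoints(c.reshape(-1,1,3),np.zeros(3),np.zeros(3),K,np.array(p['D'],float))[0].reshape(-1,2)
def ray(p,uv,z):
    K=np.array([[p['fx'],0,p['cx']],[0,p['fy'],p['cy']],[0,0,1.]])
    n=cv2.undistortPoints(np.array(uv,float).reshape(-1,1,2),K,np.array(p['D'],float)).reshape(-1,2)
    d=np.c_[n[:,0],-n[:,1],-np.ones(len(n))]@rot(p['orientation']).T
    o=np.array(p['position']); return o+d*((z-o[2])/d[:,2])[:,None]
E
python3 - <<'E'
from h import *
for c in ("scene","side"):
    p=env.grab_frame(c); cv2.imwrite(f"pics/{c}0.png",p['image'])
    print(c,np.round(p['position'],3),p['orientation'],p['fx'],p['D'],type(p['orientation']))
    for n in NAMES:
        for d in env.search_frame(p,n)[:3]: print(n,round(d['score'],2),np.round(d['xyz'],3),project(p,d['xyz'])[0].astype(int))
s=env.read_state();print(s)
E
```

```text
scene [ 1.13  -0.242  0.929] [35.33001809  0.2564089  70.70202193] 492.60408315261117 [-0.02477161  0.          0.          0.          0.        ] <class 'numpy.ndarray'>
bottle 0.71 [0.632 0.255 0.09 ] [462 220]
receiver 0.82 [ 0.345 -0.283  0.053] [190 199]
receiver 0.79 [ 0.399 -0.38   0.048] [153 229]
receiver 0.63 [ 0.475 -0.284  0.047] [202 244]
funnel 0.77 [ 0.606 -0.262  0.047] [225 291]
lid 0.87 [0.44  0.255 0.013] [417 181]
saucer 0.67 [ 0.639 -0.055  0.004] [326 285]
station 0.75 [0.469 0.01  0.012] [328 216]
station 0.3 [ 0.798 -0.133  0.104] [316 344]
punnet 0.74 [0.776 0.159 0.021] [447 306]
reagent 0.63 [ 0.798 -0.131  0.103] [317 344]
vialrack 0.61 [0.312 0.316 0.028] [417 136]
side [0.112 0.418 0.77 ] [  40.63363988   -0.997729   -133.13767807] 440.6500842515855 [-0.03284484  0.          0.          0.          0.        ] <class 'numpy.ndarray'>
bottle 0.76 [0.598 0.279 0.091] [193 294]
bottle 0.5 [0.783 0.161 0.024] [200 231]
receiver 0.97 [ 0.387 -0.362  0.055] [483 203]
receiver 0.78 [ 0.327 -0.264  0.055] [481 239]
receiver 0.73 [ 0.454 -0.257  0.054] [433 210]
[... 292 characters left out ...]
 [285 445]
{'clock': 1.0, 'joint_positions': array([ 8.74108229e+01,  2.20421042e+01,  4.52989056e-01,  1.62935646e-03,
       -6.84108160e+01, -1.48156624e+01]), 'qvel': array([ 0.04032161,  0.00842599, -0.01430191,  0.01389926, -0.13890536,
       -0.03934282]), 'joint_torque': array([ 1.12846294e-03, -3.90472734e+01,  1.87629837e+01,  4.22439113e+00,
        1.55086600e-02, -1.75087831e-05]), 'position': array([0.18693978, 0.59637531, 0.22255231]), 'tool_rot': array([-1.79999546e+02, -1.44705610e-03, -1.74042400e+01]), 'force': array([-0.39368364,  0.35182181, -1.48860645]), 'wrist_torque': array([-0.00206745,  0.00033235,  0.04882147]), 'finger_force': 0.0, 'opening': 0.9985980300015413}
```

View pics/scene0.png

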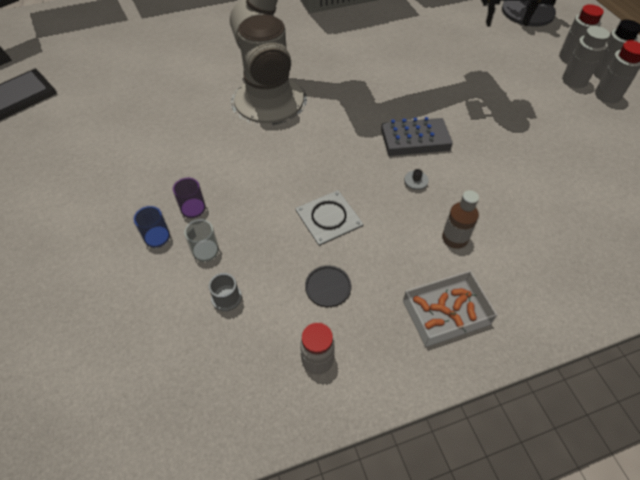

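View pics/side0.png

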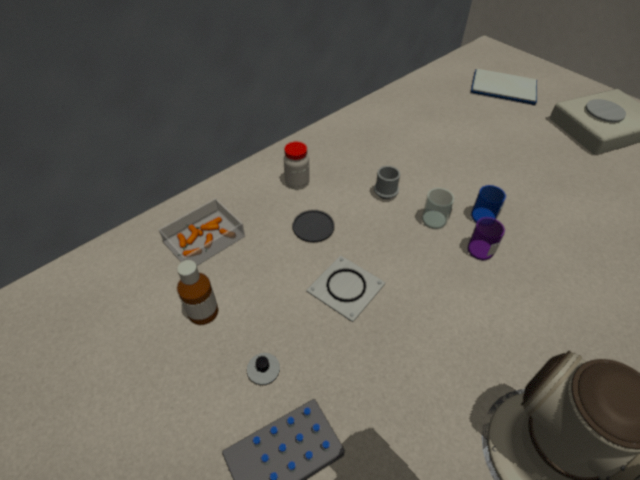

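The bottle, jar, funnel and lid all stand upright. The clear jar is at about (202,244) in the scene view and (437,208) in the side view; the blue and purple look-alikes are next to it. The saucer is at (328,286) and the station at (329,216). Next I'll fit the known shapes to the network masks, then take wrist views while moving above the objects.

```bash
cat >> h.py <<'E'
from scipy.optimize import least_squares
PROF={'bottle':[(31,0),(31,95),(14,116),(17,120),(17,150)],'receiver':[(30,0),(31,5),(31,80)],
 'funnel':[(19.5,0),(23,15),(32,15),(32,22),(28,22),(28,71)],'lid':[(16,0),(20.5,10),(30,10),(30,16),(12,16),(12,42)],
 'saucer':[(50,0),(50,10)]}
A=np.linspace(0,2*np.pi,48,endpoint=False)
def circle(x,y,z,r): return np.c_[x+r*np.cos(A),y+r*np.sin(A),np.full(48,z)]
def render(p,n,q,z0=0.):
    m=np.zeros((480,640),np.uint8)
    if n=='station':
        c,s=np.cos(q[2]),np.sin(q[2]); B=np.array([(i,j) for i in(-.06,.06) for j in(-.06,.06)])@np.array([[c,s],[-s,c]])
        rings=[[np.r_[[np.r_[b+q[:2],z] for b in B for z in(0,.008)]]],[circle(*q[:2],.016,.042)]]
        hulls=[np.vstack(h) for h in rings]
    else:
        L=PROF[n]; hulls=[np.vstack([circle(*q[:2],z0+b/1e3,a/1e3) for a,b in L[i:i+2]]) for i in range(len(L)-1)]
    for h in hulls: cv2.fillConvexPoly(m,cv2.convexHull(np.round(project(p,h)*16).astype(np.int32)),1,shift=4)
    return m>0
def cen(m): v,u=np.nonzero(m); return np.array([u.mean(),v.mean()])
def pick(p,n,near,r=.06):
    """mask whose centroid is nearest to the projected expected position"""
    c=[d for d in env.trace(p,n) if d['score']>.25 and d['mask'].sum()>30]
    c=[d for d in c if np.linalg.norm(ray(p,cen(d['mask']),.03)[0,:2]-np.array(near)[:2])<r]
    if not c: return None
    return min(c,key=lambda d:np.linalg.norm(ray(p,cen(d['mask']),.03)[0,:2]-np.array(near)[:2]))
def locate(pics,n,near,z0=0.,r=.09):
    out=[]
    for p in pics:
        d=pick(p,n,near,r)
        if d is None: print(n,'none'); continue
        m=d['mask']; q=np.array([*near[:2],near[2] if len(near)>2 else 0.])
        for _ in range(6):
            f=render(p,n,q,z0)
            if not f.any(): break
            g=project(p,[q[0],q[1],.03]); J=np.array([(project(p,[q[0]+a,q[1]+b,.03])-g)[0]/.01 for a,b in((.01,0),(0,.01))]).T
            q[:2]+=np.linalg.solve(J,cen(m)-cen(f))
        f=render(p,n,q,z0); iou=(f&m).sum()/max(1,(f|m).sum())
        print(n,round(d['score'],2),'px',m.sum(),f.sum(),'iou %.2f'%iou,np.round(q[:2],4)); out.append(q[:2])
    return np.mean(out,0) if out else None
E
python3 - <<'E'
from h import *
G={'bottle':(.615,.267),'receiver':(.465,-.27),'funnel':(.602,-.258),'lid':(.433,.257),'saucer':(.637,-.053),'station':(.465,.018,.7)}
P=[env.grab_frame(c) for c in("scene","side")]
for n,g in G.items(): print(locate(P,n,g))
env.goto([.56,.20,.36],[180,0,0])
p=env.grab_frame("wrist"); s=env.read_state()
cv2.imwrite("pics/w0.png",p['image']); print(p['position'],p['orientation'],p['fx'],p['D'],s['position'],s['clock'])
for n in('bottle','lid','station'): locate([p],n,G[n])
E
```

```text
bottle 0.58 px 1396 1550 iou 0.90 [0.6172 0.2669]
bottle 0.92 px 1884 1985 iou 0.95 [0.6153 0.2691]
[0.61623216 0.26799012]
receiver 0.72 px 1135 1189 iou 0.95 [ 0.4606 -0.284 ]
receiver 0.93 px 987 1106 iou 0.89 [ 0.4579 -0.2815]
[ 0.4592419  -0.28275234]
funnel 0.73 px 1012 1062 iou 0.95 [ 0.5996 -0.2651]
funnel 0.78 px 709 777 iou 0.91 [ 0.5983 -0.2636]
[ 0.59896456 -0.26438096]
lid 0.61 px 379 440 iou 0.86 [0.4348 0.2546]
lid 0.81 px 826 908 iou 0.91 [0.4323 0.2566]
[0.43355361 0.25562295]
saucer 0.93 px 1537 1670 iou 0.92 [ 0.6402 -0.054 ]
saucer 0.7 px 1118 1212 iou 0.92 [ 0.6397 -0.052 ]
[ 0.63992433 -0.05300755]
station 0.96 px 2079 2277 iou 0.73 [0.4645 0.0123]
station 0.91 px 2882 2921 iou 0.74 [0.4627 0.0137]
[0.46357178 0.01299695]
[0.63076268 0.20012361 0.52129987] [-1.49478439e+01 -1.50326546e-02 -8.99770487e+01] 356.86878813559616 [-0.05693079  0.          0.          0.          0.        ] [0.5596976  0.20079733 0.35958491] 3.775
bottle 0.73 px 2352 2534 iou 0.93 [0.6157 0.2686]
lid 0.74 px 1176 1255 iou 0.94 [0.434  0.2561]
station 0.65 px 5135 6144 iou 0.66 [0.4702 0.0115]
```

View pics/w0.png

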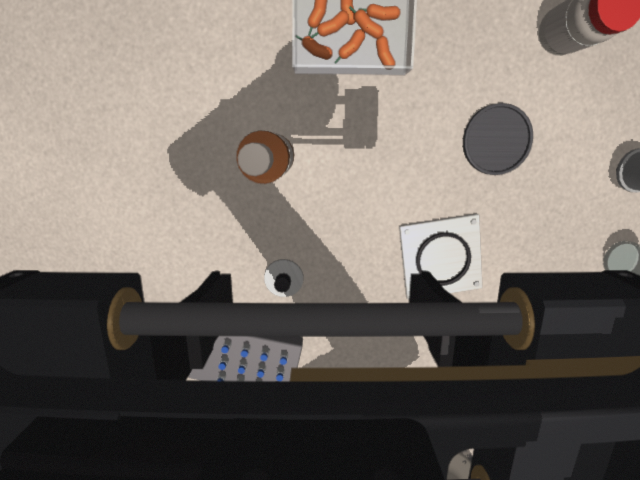

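All views agree to about 2 mm. In the wrist picture the cap is at (255,158), the lid at (283,278), the saucer at (497,138) and the ring at (443,258). The fingers close along the image's horizontal, which is world y. I'll take the bottle next.

```bash
cat >> h.py <<'E'
D=[180,0,0]
def take(xy,z,f,up=.30):
    env.goto([*xy,z+.10],D); env.gripper_to(1.0); env.move_straight([*xy,z],rate=.1)
    env.gripper_to(0.0,grasp_force=f); s=env.read_state(); print('grip',round(s['opening']*87,1),'mm',s['finger_force'])
    env.move_straight([*xy,up],rate=.15); s=env.read_state(); print('lift',round(s['opening']*87,1),s['finger_force'],s['force'].round(2))
def down(xy,z):
    """z: TCP height expected at contact"""
    env.goto([*xy,z+.06],D); env.move_straight([*xy,z+.006],rate=.08); env.dwell(.2)
    hit=env.move_straight([*xy,z-.004],rate=.015,force_limit=4)
    s=env.read_state(); print('contact',hit,s['position'].round(4),'expected z',round(z,4),s['force'].round(2),s['clock'])
def let_go(up,w=1.0):
    env.gripper_to(w); p=env.read_state()['position']; env.move_straight([p[0],p[1],up],rate=.12)
E
python3 - <<'E'
from h import *
take((.6158,.2684),.122,30)
env.goto([.64,-.053,.30],D)
print(env.read_state()['position'])
p=env.grab_frame("wrist"); cv2.imwrite("pics/w1.png",p['image'])
locate([p],'station',(.464,.013,.1)); locate([p],'saucer',(.64,-.053)); locate([p],'funnel',(.599,-.264)); locate([p],'receiver',(.459,-.283))
E
```

```text
grip 33.0 mm 29.99397313222289
lift 33.6 29.99381289817393 [-0.05  0.14 -4.31]
[ 0.64025339 -0.0518424   0.29983617]
station 0.66 px 751 6633 iou 0.08 [0.4441 0.0065]
saucer 0.69 px 2601 5044 iou 0.48 [ 0.6591 -0.0517]
funnel 0.79 px 2906 3012 iou 0.96 [ 0.6004 -0.2627]
receiver none
```

View pics/w1.png

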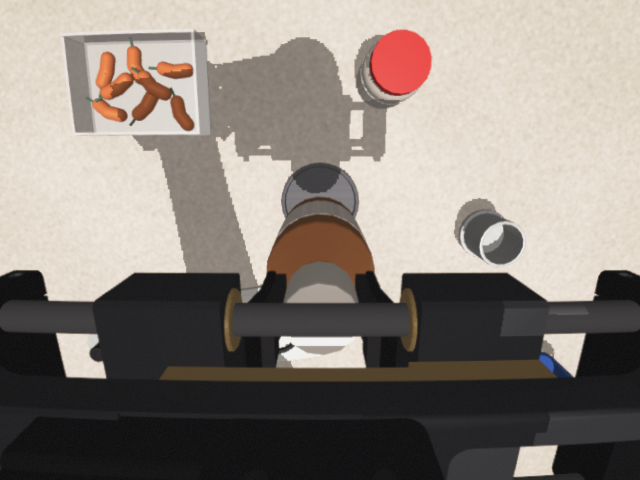

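The bottle hangs upright in the fingers above the saucer, which is at (320,200). Next I place it, then look at the station, jar and funnel with the wrist camera.

```bash
python3 - <<'E'
from h import *
down((.64,-.053),.126)
let_go(.30)
env.goto([.40,-.12,.36],D)
p=env.grab_frame("wrist"); cv2.imwrite("pics/w2.png",p['image'])
locate([p],'station',(.464,.013,.1)); locate([p],'funnel',(.599,-.264)); locate([p],'receiver',(.459,-.283));
locate([p],'saucer',(.64,-.053)); locate([p]+[env.grab_frame(c) for c in('scene','side')],'bottle',(.64,-.053),.004)
E
```

```text
contact True [ 0.64   -0.0529  0.1259] expected z 0.126 [-0.05  0.55  5.58] 11.7583
station 0.68 px 7279 7608 iou 0.94 [0.4639 0.0145]
funnel 0.74 px 2806 2980 iou 0.94 [ 0.6005 -0.2631]
receiver 0.83 px 2704 2797 iou 0.96 [ 0.4595 -0.2809]
saucer 0.97 px 1766 4506 iou 0.36 [ 0.6227 -0.0529]
bottle 0.62 px 1733 1751 iou 0.97 [ 0.6403 -0.0532]
bottle 0.77 px 1430 1556 iou 0.92 [ 0.6415 -0.0553]
bottle 0.65 px 1432 1524 iou 0.93 [ 0.6386 -0.0528]
```

View pics/w2.png

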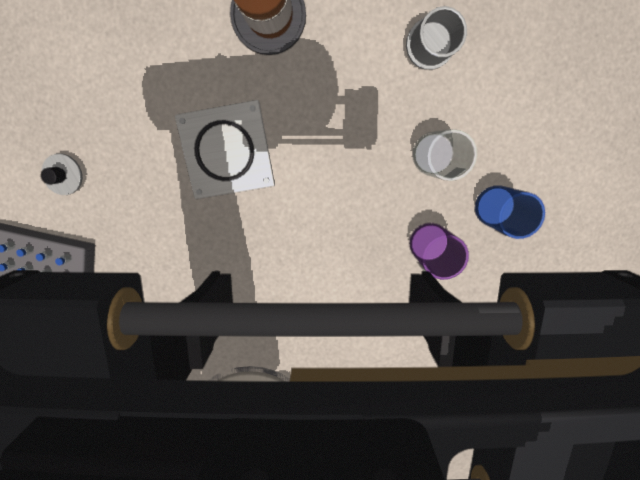

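The bottle stands in the dish. The ring is at (224,151), the clear jar at (445,155) and the funnel at (436,38), and the look-alikes are clear of the fingers. Jar next.

```bash
python3 - <<'E'
from h import *
p=env.grab_frame("wrist"); r=ray(p,(224.3,151),.016)[0]; print('ring',r)
st=np.array([.4637,.0138]); st=(st+r[:2])/2 if np.linalg.norm(st-r[:2])<.006 else st
print(st); np.save('st.npy',st)
take((.4595,-.2815),.040,20,.20)
down(st,.048)
env.gripper_to(1.0); q=env.read_state()['position']; env.move_straight([q[0],q[1],.30],rate=.12)
env.goto([st[0]-.06,st[1]-.03,.36],D)
p=env.grab_frame("wrist"); cv2.imwrite("pics/w3.png",p['image'])
locate([p]+[env.grab_frame(c) for c in('scene','side')],'receiver',st,.008)
E
```

```text
ring [0.4623707  0.01246341 0.016     ]
[0.46303535 0.01313171]
grip 62.1 mm 19.99971061886754
lift 62.3 19.99985314614605 [ 0.12 -0.26 -1.83]
contact True [0.4631 0.0132 0.0482] expected z 0.048 [-0.96 -0.77  3.44] 22.9333
receiver 0.73 px 2128 2261 iou 0.94 [0.4634 0.0124]
receiver 0.74 px 1016 1089 iou 0.91 [0.464  0.0102]
receiver 0.6 px 1260 1352 iou 0.93 [0.4623 0.0113]
```

View pics/w3.png

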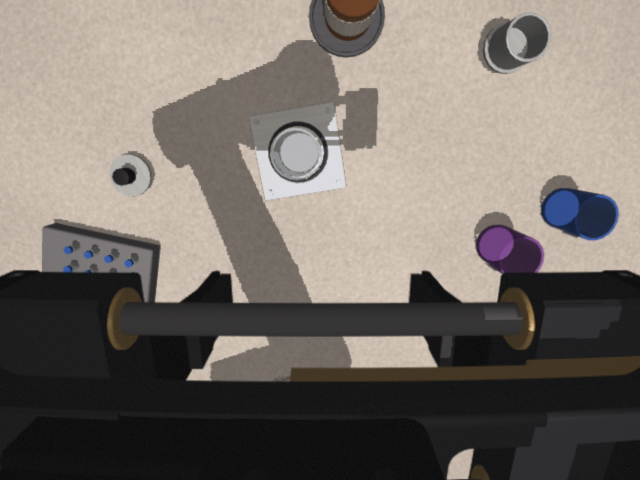

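The jar stands inside the ring at (298,152). Now the funnel.

```bash
python3 - <<'E'
from h import *
j=(.4633,.0127)
take((.6002,-.2635),.030,20,.22)
env.goto([*j,.22],D)
p=env.grab_frame("wrist"); cv2.imwrite("pics/w4.png",p['image'])
down(j,.103)
s=env.grab_frame('side'); cv2.imwrite("pics/s4.png",cv2.resize(s['image'][180:380,230:490],None,fx=3,fy=3))
E
```

```text
grip 55.3 mm 20.00005802638043
lift 55.5 19.999828151594556 [-0.18 -0.57 -2.15]
contact True [0.4633 0.0127 0.103 ] expected z 0.103 [0.45 0.28 4.69] 34.625
```

View pics/s4.png

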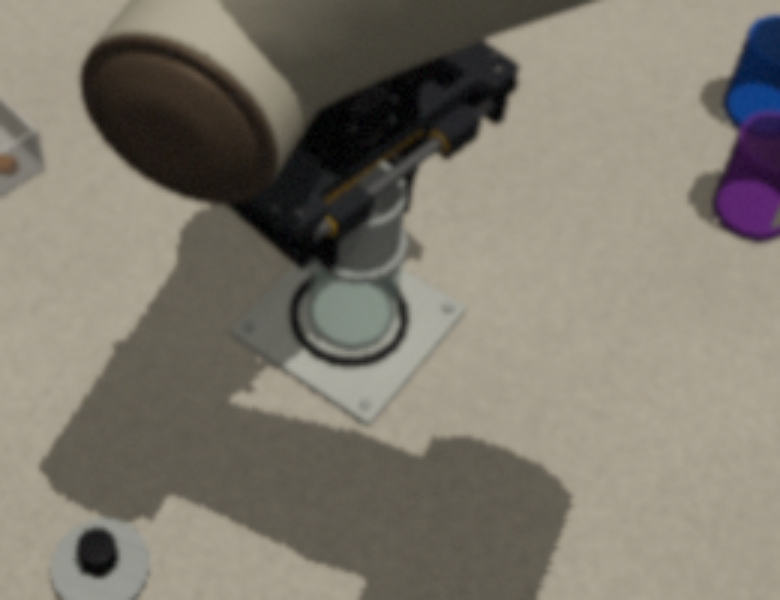

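Contact came at exactly the seated height, and in the side crop the collar, at about (365,265), lies on the jar rim. I'll release, check the fit, then fetch the lid.

```bash
python3 - <<'E'
from h import *
let_go(.30)
env.goto([.40,.12,.36],D)
p=env.grab_frame("wrist"); cv2.imwrite("pics/w5.png",p['image'])
locate([p]+[env.grab_frame(c) for c in('scene','side')],'funnel',(.4633,.0127),.073)
locate([p],'lid',(.4338,.256))
E
```

```text
funnel 0.56 px 2939 3151 iou 0.93 [0.4637 0.0123]
funnel 0.86 px 870 963 iou 0.90 [0.4656 0.0099]
funnel 0.59 px 1115 1220 iou 0.91 [0.4632 0.0108]
lid 0.6 px 1428 1538 iou 0.93 [0.4335 0.2563]
```

View pics/w5.png

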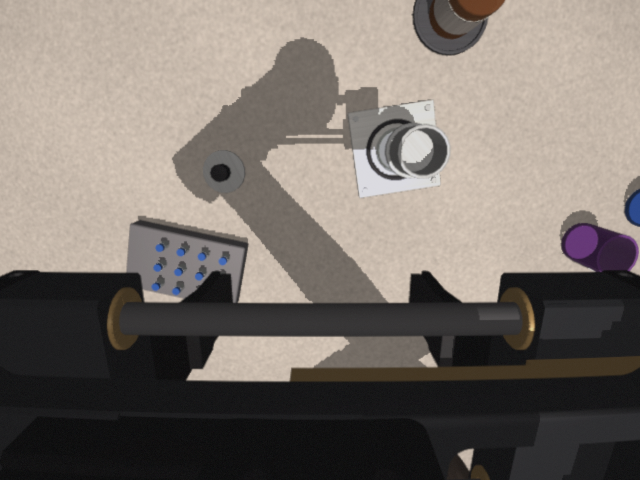

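The funnel is seated and centred on the jar, with its rim at (418,150) in the wrist view. The lid is at (222,172), about 45 mm clear of the rack. Now the lid.

```bash
python3 - <<'E'
from h import *
j=(.4634,.0124)
take((.4336,.2561),.020,12,.24)
env.goto([*j,.24],D)
down(j,.154)
s=env.read_state(); print(s['opening']*87)
E
```

```text
grip 23.4 mm 12.000015307494323
lift 23.1 11.999887348792981 [-0.56  0.18 -0.75]
contact True [0.4635 0.0124 0.1538] expected z 0.154 [-0.76  0.31  4.29] 46.1
23.508718923181295
```

```bash
python3 - <<'E'
from h import *
let_go(.32)
env.goto([.42,.22,.36],D); env.dwell(.5)
P=[env.grab_frame(c) for c in("wrist","scene","side")]
locate(P,'lid',(.4634,.0124),.134,r=.16); locate(P[1:],'bottle',(.64,-.053),.004); locate(P,'funnel',(.4633,.0127),.073)
a=P[1]['image'][130:330,230:430]; b=P[2]['image'][150:350,230:430]
cv2.imwrite("pics/f.png",cv2.resize(np.hstack([a,b]),None,fx=2,fy=2,interpolation=2))
print(env.read_state()['clock'])
E
```

```text
lid 0.83 px 2548 2728 iou 0.93 [0.4634 0.0123]
lid 0.81 px 514 576 iou 0.89 [0.4648 0.0091]
lid 0.98 px 643 751 iou 0.86 [0.4625 0.0102]
bottle none
bottle 0.93 px 1087 1532 iou 0.69 [ 0.6251 -0.0471]
funnel 0.95 px 1195 3444 iou 0.35 [0.4674 0.0364]
funnel 0.96 px 477 986 iou 0.47 [0.4861 0.0019]
funnel 0.56 px 581 1262 iou 0.45 [0.4487 0.0282]
50.7917
```

View pics/f.png

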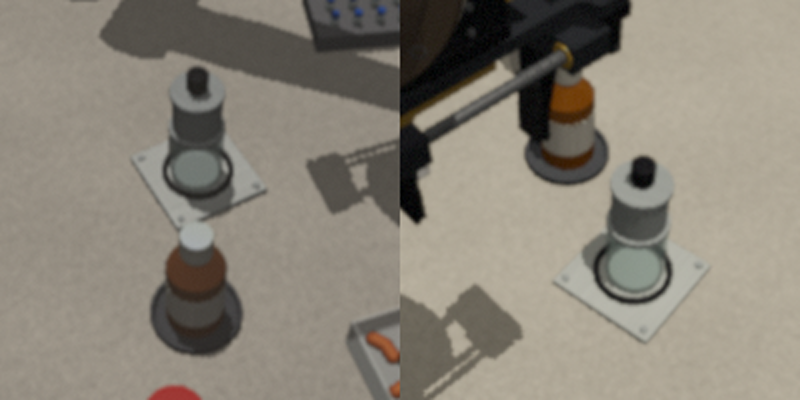

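Both views show the stack upright: lid at (197,90), jar in its ring at (197,170), and bottle in the dish at (196,300). The partial bottle and funnel fits come from occlusion, so I'm handing in.

```bash
python3 -c "
from h import *
print(env.close_job())"
```

```text
the job is handed in; nothing more can be done
None
```

The job is handed in at about 51 s on the clock: the bottle stands in the dish, and the jar, funnel and lid are stacked in the ring, seated and released; the punnet, white jar and vial rack were never touched (no verdict was returned).

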